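# Hold a loupe in focus over a brass fitting

## Robot

A 7-joint arm with a two-finger parallel gripper is mounted at the origin on a cart in front of the work surface, level with it; the furniture and walls round the work are solid. World frame = base frame: x ahead of the robot, y to its left, z up, the work surface at z = 0. Lengths are in m, angles in rad, forces in N, time in s.
With the tool pointing down it reaches from about 0.4 to 0.85 m from the base axis. Payload 10.4 kg.
Tool frame: the origin (TCP) lies midway between the tips of the shut fingers; the grasp point (between the pads) lies 19 mm behind it; z points along the fingers, y is the line along which they close (so a half turn about z gives the same grasp; the last joint's range is limited). The gripper opens to 85 mm and grips with 20 to 120 N. Pads are 22 mm wide; open, the fingers measure 114 mm over their backs; the gripper's body (76 mm by 85 mm) begins 54 mm behind the grasp point. The pads swing forward as they close: fully open they stand 13 mm farther back than shut.
Start: joints at [-1.269, 0.332, -0.065, 1.46, 0.022, 1.35, -0.088], TCP at [0.199, 0.592, 0.231] pointing down, gripper open.
Joint ranges: [-2.6, 2.6], [-0.5, 2.12], [-1.47, 1.34], [0.16, 2.42], [-1.27, 4.41], [0.06, 2.06], [-2.6, 2.6]. Speed limits (rad/s): [2.22, 2.22, 2.79, 2.79, 3.14, 3.14, 3.14].

## Interface

Orientations are given as a unit quaternion [x, y, z, w].
In Python, from workcell import get_obs, camera, camera_params, hand_in gives the robot as it stands.
- The arm moves only by the tool carry_out, never from a script. Its argument "commands" is a list that holds one entry, the list of rows, each a list of 6 numbers: the shift along the tool's x, y, z in units of 40 mm (1.0 is 40 mm), then the turn, a rotation vector about the tool's x, y, z in units of 6 degrees (1.0 is 6 degrees). In form: [[[x, y, z, ax, ay, az], ...]]. A call has 1 to 20 rows; each row shifts and turns the commanded pose from where the row before left it, along the tool's axes as they then stand; what a row does not reach is not made up. A row lasts 1/12 s, in which the tool goes at most 41.7 mm and 7.16 degrees, less where a joint would pass 70% of its speed; a pose out of reach is approached as far as the arm can. A call is refused whole if a number of a shift passes 1 or a number of a turn 1, either way. A call with a gripper value outside its range is refused whole. "hand" is the closure, from -1 (fully open) to 1 (shut), set as the call begins (left out, the last holds). The fingers move at their own pace and stop on an object; "force" is the grip in N (left out, the last holds). Time passes only in rows, so rows that do not move let the fingers close. It gives the time, the measured TCP pose, the force, the opening and the grip force at its end, in the units of the state.
- get_obs(): the state, without advancing time (a new reading comes with each control period).
- camera(name): name is "side" or "top" or "wrist"; returns the picture (384x512x3 uint8, red, green, blue); there is no depth.
- camera_params(name): a dict with "mtx" (3x3 intrinsics, pixels), "R" (3x3) and "t" (3): a world point X has camera coordinates R X + t. Camera axes: x right, y down, z forward; pixel columns grow to the right and rows downward; lengths in m; the calibration is good to about 2 mm. A picture is of the moment at which its call begins: read the wrist's pose just before it. camera_params takes no time and is no camera call; for the wrist camera it gives the pose at the moment of the call.
- hand_in(): hands the job in; it is judged then, once.
The state is a dict: "clock": time; "joint_pos": joint angles; "joint_velocities": joint speeds; "tau": joint torques, N m; "position": TCP position; "ee_rot": TCP orientation; "ft_force": force on the tool from outside, world axes, zero at the start; "torque": the same for the moment, N m; "grip_width": opening from 0.0 (shut) to 1.0 (fully open); "grasp_force": force on a finger pad.
Only numpy, scipy, OpenCV 4.12 (cv2) and the standard library are available. Lean on these libraries where they do the work, as an engineer would, in place of code of your own. Each camera call takes 0.05 s, during which the arm holds its last target. There are 200 camera calls.

## Task

Take the brass hose fitting out of the grey parts tray, lay it on its side in the middle of the round inspection stage and let go of it, leaving the tray's other parts where they lie. Then pick up the loupe by its handle and hold it level over the fitting, the lens centred on the fitting and at the height of the pointer on the stand's post, without the loupe touching the fitting or the stand and without shifting the pointer. Finish holding it still in the air like that: do not put it down or let go.

Things in the scene. Friction and masses are not known exactly. Their poses are not given: they have to be found in the camera images.
- fitting: Loose brass hose fitting, 23 wide (x) x 50 long (y) x 31 high (z) mm, 0.06 kg, lying on its side; hexagon in the middle (from y = -6 to +13 mm, 22 mm across in x), hose barb towards -y, thread towards +y. As it lies level its own y axis rises 0.33 rad above the horizontal (its z leans as much), and the origin is on the underside near the middle. Grip it across x at the hexagon.
- fitting_mid (a point): Middle of the fitting, on its long axis: 15 mm along its z from its origin, 10 mm above the surface that it lies on. The hexagon's middle is 3 mm farther towards +y.
- tray: Fixed open grey metal parts tray, 160 (x) x 260 (y) x 32 (z) mm, walls and floor 4 mm thick; origin in the middle of its underside. The fitting lies about 42 mm to one side of its middle along y and the chuck about 42 mm to the other (they swap sides from time to time); long parts lie along both short ends.
- chuck: Loose keyless drill chuck standing in the tray, 43 mm diameter, 50 mm high; origin in the middle of its underside. Leave it where it is.
- plunger: Loose spring plunger lying in the tray near its +y end, 18x117x18 mm, length along its own y; origin in the middle of its underside. Leave it where it is.
- lapping_stick: Loose wooden lapping stick with a black suction cup, lying in the tray near its -y end, 29x105x29 mm, length along its own y; origin in the middle of its underside. Leave it where it is.
- stand: Fixed inspection stand: a round stage 86 mm across and 12 mm high with a black rubber pad 76 mm across, a foot bar to the stand's +y side and a post 10 mm thick and 156 mm high, 30 mm along the stand's x and 107 mm along its y from the stage centre. Origin under the stage centre on the bench; z up.
- stage_top (a point): Centre of the stage's upper face, 12 mm above the bench.
- pointer_tip (a point): Tip of the thin steel pointer on the collar of the post; its height is the focal height, 85 to 135 mm above the bench, different each time. It is 25 mm along the stand's x and 81 mm along its y from the stage centre. The collar (22 mm diameter) slides up and down the post only when pushed with about 4 N.
- loupe: Loose loupe lying flat on the bench: round lens in a dark ring 64 mm across, and a straight black handle 16 mm wide and 18 mm high along its -x axis, from 44 to 132 mm from the lens centre; 0.11 kg. Origin below the lens centre at the level of the underside; z is the lens axis.
- lens (a point): Middle of the lens, 9 mm above the loupe's underside.
- loupe_grip (a point): Place on the handle to grip across its 16 mm width, about 12 mm behind the balance point: 76 mm along -x from the lens centre, 9 mm above the underside.
There are look-alikes about, which are no part of the job. Leave any green look-alike of the fitting alone.

How it is judged:
On the way:
1. the fitting lies on its side in the middle of the stage, let go (horizontal distance between fitting_mid and stage_top below 0.02 m and z of fitting_mid in the frame of stage_top between 0.005 and 0.024 m and angle between fitting's own y axis and vertical between 0.8 and 2.34 rad and linear speed of fitting below 0.02 m/s and contact force between fitting and the arm below 0.1 N and contact force between fitting and the fingers below 0.1 N), for 0.2 s.
At the end, for the whole second after the job is handed in: Fitting let go on its side on the stage, within 20 mm of its centre; loupe in the fingers, touching neither fitting nor stand, still, level within 0.13 rad, lens within 12 mm sideways of the fitting's middle and 7 mm of the pointer's height, through the last second (horizontal distance between fitting_mid and stage_top below 0.02 m and z of fitting_mid in the frame of stage_top between 0.005 and 0.024 m and angle between fitting's own y axis and vertical between 0.8 and 2.34 rad and horizontal distance between lens and fitting_mid below 0.012 m and z of lens in the frame of pointer_tip between -0.007 and 0.007 m and (angle between lens's own z axis and vertical below 0.13 rad or angle between lens's own z axis and vertical above 3.0116 rad) and linear speed of loupe below 0.02 m/s and angular speed of loupe below 0.2 rad/s and contact force between loupe and the fingers above 1 N and contact force between loupe and fitting below 0.1 N and contact force between loupe and stand below 0.1 N); the arm keeps its last pose, push and grip.
It fails at once if the pointer is shifted by more than 4 mm (distance of pointer_tip from where it was at the start of the episode above 0.004 m).
It fails at once if the loupe touches the fitting or the stand (over 0.5 N) (contact force between loupe and fitting above 0.5 N or contact force between loupe and stand above 0.5 N).
It fails at once if another part of the tray is moved by more than 25 mm (distance of any of chuck, plunger, lapping_stick from where it was at the start of the episode above 0.025 m).
It also fails if it takes over 62 s, if anything falls off the work surface, if the arm or the gripper's body presses on something with over 40 N, if the wrist force passes 120 N, or if a joint passes its speed limit or range.

## Working session

There is one attempt and no reset: what is moved stays moved. The work goes in short steps, Python scripts to look and compute and a tool call to move; the robot and the scene stay as the last step left them, time stands still between calls to the robot, and variables do not carry over. Pictures are saved under pics/ and viewed, at most 10 in all, crops included, and the job is handed in when it is done.

Besides the shell and the picture viewer there is one more tool, called after "Call:" by a JSON object that holds its "fn" and its "kwargs", one argument or row to a line. carry_out: Moves the arm, as the interface text tells. Its arguments: {"type":"object","properties":{"commands":{"type":"array"},"hand":{"type":"number"},"force":{"type":"number"}},"required":["commands"]}

```bash
mkdir -p pics; ls
python3 - <<'E'
from workcell import *
import cv2,numpy as np
o=get_obs();print(o['clock'],o['position'],o['ee_rot'],o['grip_width'])
for n in("top","side"):
    im=camera(n);cv2.imwrite(f"pics/{n}0.png",im[:,:,::-1])
    p=camera_params(n);print(n,p['mtx'],p['R'],p['t'])
a=[cv2.imread(f"pics/{n}0.png") for n in("top","side")]
cv2.imwrite("pics/top0b.png",cv2.resize(a[0],(800,600),interpolation=cv2.INTER_CUBIC))
cv2.imwrite("pics/side0b.png",cv2.resize(a[1],(800,600),interpolation=cv2.INTER_CUBIC))
E
```

```text
pics
0.0 [0.19932286 0.59196876 0.23052296] [ 1.61686373e-01  9.86841946e-01 -6.94300563e-04 -9.37111032e-05] 0.9979496840117309
top [[445.41289883   0.         251.58021924]
 [  0.         445.41289883 190.71725316]
 [  0.           0.           1.        ]] [[-0.01843441 -0.99982832  0.00187351]
 [-0.99884126  0.01833283 -0.04449768]
 [ 0.04445569 -0.00269163 -0.99900773]] [0.10589476 0.5223876  1.12415614]
side [[413.06623554   0.         253.68834315]
 [  0.         413.06623554 197.47208695]
 [  0.           0.           1.        ]] [[ 0.99959266 -0.0257149   0.01238007]
 [-0.00667974 -0.63253063 -0.77450654]
 [ 0.02774713  0.77410835 -0.63244474]] [-0.51966788  0.12610444  0.97439496]
```

View pics/top0b.png

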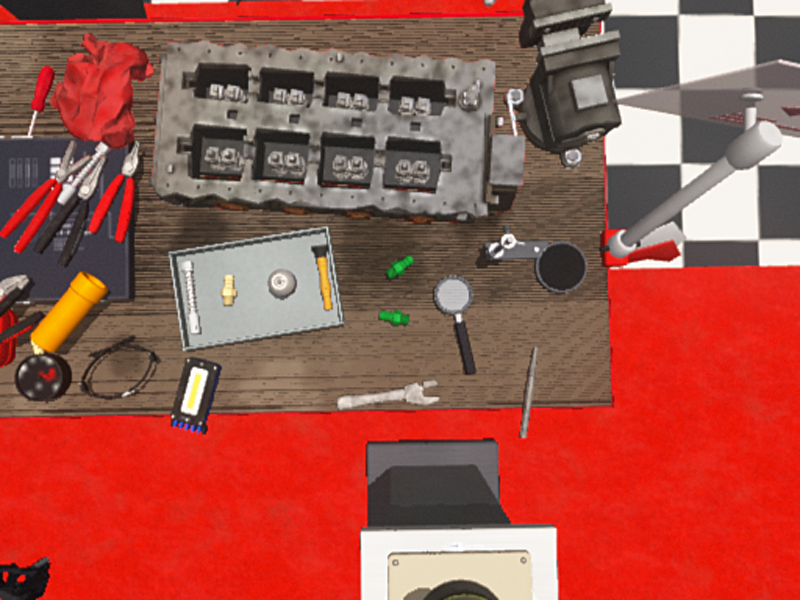

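View pics/side0b.png

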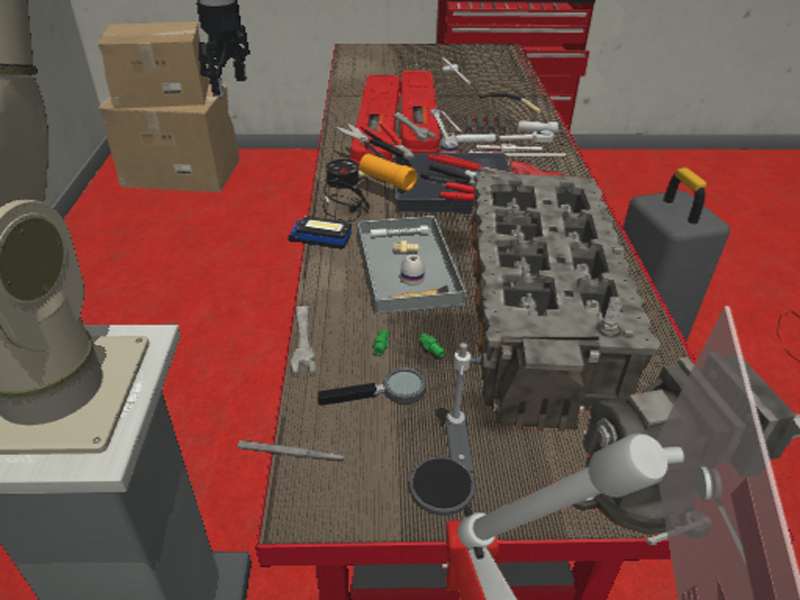

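The candidates (800-px top view) are brass at (229,290) inside the tray and two green ones on the bench at (400,266) and (394,317). The brass one in the tray fits the description, and the green ones are look-alikes to leave alone. The stage is at about (560,267), the post at about (508,240), and the loupe lens at about (453,295) with its handle running to (470,372). Next I'll measure and confirm with an enlarged crop.

```bash
cat > h.py <<'E'
import numpy as np,cv2
from workcell import *
def ray(p,uv):
    d=p['R'].T@np.linalg.inv(p['mtx'])@np.array([uv[0],uv[1],1.]);return -p['R'].T@p['t'],d
def plane(p,uv,z):
    c,d=ray(p,uv);return c+d*(z-c[2])/d[2]
def tri(pa,ua,pb,ub):
    c1,d1=ray(pa,ua);c2,d2=ray(pb,ub)
    s=np.linalg.lstsq(np.stack([d1,-d2],1),c2-c1,rcond=None)[0]
    a=c1+d1*s[0];b=c2+d2*s[1];return (a+b)/2,np.linalg.norm(a-b)
def proj(p,X):
    v=p['mtx']@(p['R']@np.asarray(X)+p['t']);return v[:2]/v[2]
def blob(mask,box):
    m=np.zeros_like(mask);x0,y0,x1,y1=box;m[y0:y1,x0:x1]=mask[y0:y1,x0:x1]
    c=max(cv2.findContours(m,cv2.RETR_EXTERNAL,cv2.CHAIN_APPROX_NONE)[0],key=cv2.contourArea)
    return c
E
python3 - <<'E'
from h import *
np.set_printoptions(precision=4,suppress=True)
p=camera_params('top');im=cv2.imread('pics/top0.png');hsv=cv2.cvtColor(im,cv2.COLOR_BGR2HSV)
y=cv2.inRange(hsv,(15,90,90),(35,255,255))
c=blob(y,(135,165,165,205));r=cv2.minAreaRect(c);print('fit',r,cv2.contourArea(c))
b=cv2.boxPoints(r);print(np.array([plane(p,q,.014) for q in b]),plane(p,r[0],.016))
# axis
pts=c[:,0,:].astype(float);l=cv2.fitLine(c,cv2.DIST_L2,0,.01,.01).ravel()
a=plane(p,l[2:]+20*l[:2],.014)-plane(p,l[2:],.014);print('axis ang',np.arctan2(a[1],a[0]))
dark=cv2.inRange(im,(0,0,0),(45,45,45))
c=blob(dark,(335,150,385,190));e=cv2.minEnclosingCircle(c);print('stage',e,cv2.contourArea(c),plane(p,e[0],.012))
c=blob(dark,(285,200,310,245));r=cv2.minAreaRect(c);print('handle',r,[plane(p,q,.014) for q in cv2.boxPoints(r)])
A=im[155:235,100:220];B=im[140:200,300:390];C=im[170:250,270:320]
s=cv2.imread('pics/side0.png')[210:335,195:310]
cv=np.zeros((600,800,3),np.uint8)
cv[:280,:420]=cv2.resize(A,(420,280),interpolation=2)[:280]
cv[300:600,:420]=cv2.resize(B,(420,300),interpolation=2)
cv[:413,420:800]=cv2.resize(s,(380,413),interpolation=2)
cv2.imwrite('pics/crop1.png',cv)
E
```

```text
fit ((146.0, 185.5), (17.0, 8.0), 90.0) 47.5
[[0.5642 0.3746 0.014 ]
 [0.5638 0.3543 0.014 ]
 [0.5205 0.3546 0.014 ]
 [0.5209 0.375  0.014 ]] [0.5422 0.3642 0.016 ]
axis ang -0.08870639466265683
stage ((359.01751708984375, 170.313232421875), 14.172639846801758) 456.0 [ 0.5714 -0.1792  0.012 ]
handle ((294.68255615234375, 222.9578399658203), (30.805753707885742, 1.499063491821289), 77.00537872314453) [array([ 0.4781, -0.0017,  0.014 ]), array([ 0.4789, -0.0055,  0.014 ]), array([ 0.4026, -0.0213,  0.014 ]), array([ 0.4018, -0.0176,  0.014 ])]
```

View pics/crop1.png

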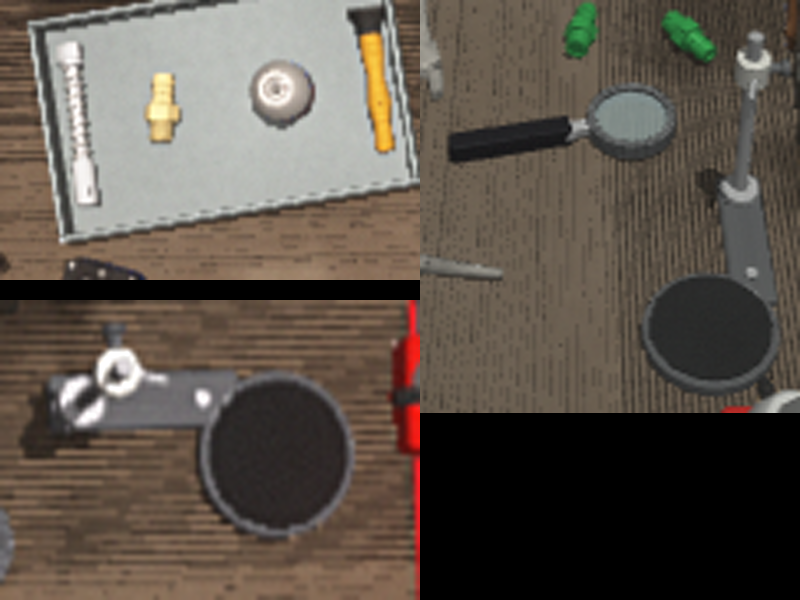

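The crop confirms it: the brass fitting lies in the tray with its barb towards +x (crop (163,85)), hexagon at (163,120) and thread below. The pointer is on the collar near the top of the post. I'll move over the tray for a close look.

Call:
{"fn": "carry_out", "kwargs": {
  "commands": [
    [[0, 0, 0, 0, 0, -0.78], [0, 0, 0, 0, 0, -0.78], [0, 0, 0, 0, 0, -0.78], [0, 0, 0, 0, 0, -0.78], [-0.56, -0.48, 0, 0, 0, 0], [-0.56, -0.48, 0, 0, 0, 0], [-0.56, -0.48, 0, 0, 0, 0], [-0.56, -0.48, 0, 0, 0, 0], [-0.56, -0.48, 0, 0, 0, 0], [-0.56, -0.48, 0, 0, 0, 0], [-0.56, -0.48, 0, 0, 0, 0], [-0.56, -0.48, 0, 0, 0, 0], [-0.56, -0.48, 0, 0, 0, 0], [-0.56, -0.48, 0, 0, 0, 0], [-0.56, -0.48, 0, 0, 0, 0], [-0.56, -0.48, 0, 0, 0, 0], [0, 0, 0, 0, 0, 0], [0, 0, 0, 0, 0, 0]]
  ],
  "hand": -1
}}

```text
clock: 1.6
position: [0.4699, 0.3607, 0.2309]
ee_rot: [0.001, 1.0, -0.0, -0.0]
ft_force: [-0.9, 0.1, 0.5]
grip_width: 1.0
grasp_force: 0.0
```

```bash
cat >> h.py <<'E'
from scipy.spatial.transform import Rotation as Ro
def wl(tag):
    o=get_obs();p=camera_params('wrist');im=camera('wrist');cv2.imwrite(f'pics/{tag}.png',im[:,:,::-1])
    np.savez(f'pics/{tag}.npz',**{k:p[k] for k in('mtx','R','t')});return o,p,im[:,:,::-1].copy()
def go(target,yaw):
    "yaw: world angle of tool y; prints tool-frame units after turn"
    o=get_obs();R=Ro.from_quat(o['ee_rot']).as_matrix()
    Rt=np.array([[-np.sin(yaw-np.pi)*0+np.cos(yaw+np.pi/2),np.cos(yaw),0],[np.sin(yaw+np.pi/2),np.sin(yaw),0],[0,0,-1.]])
    tv=Ro.from_matrix(R.T@Rt).as_rotvec()/np.radians(6);sh=Rt.T@(np.array(target)-o['position'])/.04
    print('clock',round(o['clock'],2),'pos',o['position'].round(4),'tooly',R[:,1].round(3),'TURN',tv.round(2),'SHIFT',sh.round(2))
E
python3 - <<'E'
from h import *
np.set_printoptions(precision=4,suppress=True)
o,p,im=wl('w1');print(o['clock'],o['position'],Ro.from_quat(o['ee_rot']).as_matrix(),p['mtx'],p['R'],p['t'],'cam',-p['R'].T@p['t'])
print(proj(p,[.54,.364,.016]))
E
```

```text
1.6 [0.4699 0.3607 0.2309] [[-1.      0.0018 -0.0003]
 [ 0.0018  1.     -0.0009]
 [ 0.0003 -0.0009 -1.    ]] [[270.4261   0.     253.5482]
 [  0.     270.4261 190.3722]
 [  0.       0.       1.    ]] [[ 0.0009  1.     -0.0008]
 [ 0.9515 -0.0006  0.3077]
 [ 0.3077 -0.001  -0.9515]] [-0.3608 -0.4865  0.2369] cam [0.3904 0.3607 0.3748]
[256.1014 212.6826]
```

View pics/w1.png

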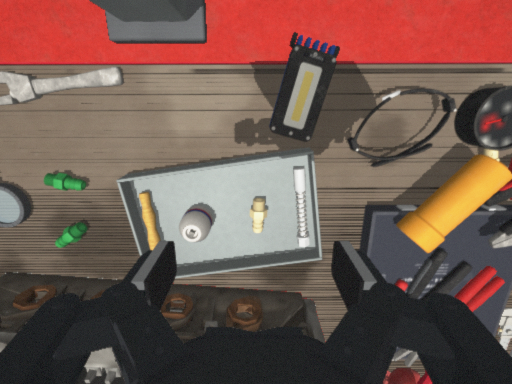

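The wrist view shows the brass fitting at (259,215), barb downward in the image (+x world), with the chuck at (195,225) and the plunger at (300,205).

Run:
```python
from h import *
np.set_printoptions(precision=4,suppress=True)
p=np.load('pics/w1.npz');im=cv2.imread('pics/w1.png');hsv=cv2.cvtColor(im,cv2.COLOR_BGR2HSV)
y=cv2.inRange(hsv,(12,70,80),(38,255,255));box=(243,188,277,242)
c=blob(y,box);m=np.zeros_like(y);cv2.drawContours(m,[c],-1,255,-1)
for v in range(190,240):
    u=np.where(m[v])[0]
    if len(u): print(v,u.min(),u.max(),end=' | ')
l=cv2.fitLine(c,cv2.DIST_L2,0,.01,.01).ravel();print(l,cv2.minAreaRect(c))
a=plane(p,l[2:]+20*l[:2],.014)-plane(p,l[2:],.014);print('ang',np.degrees(np.arctan2(a[1],a[0])))
for v in(195,197,205,210,215,232): print(v,plane(p,(259.5,v),.014))
```

```text
198 258 258 | 199 255 262 | 200 254 263 | 201 254 264 | 202 254 264 | 203 254 263 | 204 254 263 | 205 253 263 | 206 253 263 | 207 253 263 | 208 252 264 | 209 251 265 | 210 251 265 | 211 251 266 | 212 251 266 | 213 250 265 | 214 251 265 | 215 251 265 | 216 252 265 | 217 253 263 | 218 263 263 | [  0.0782   0.9969 258.4243 208.8939] ((259.0294189453125, 208.38235473632812), (15.279744148254395, 19.645383834838867), 14.03624439239502)
ang 4.443357477832435
195 [0.5139 0.3688 0.014 ]
197 [0.5169 0.3688 0.014 ]
205 [0.529  0.3688 0.014 ]
210 [0.5367 0.3689 0.014 ]
215 [0.5445 0.3689 0.014 ]
232 [0.5716 0.3691 0.014 ]
```

Run:
```python
from h import *
im=cv2.imread('pics/w1.png');cv2.imwrite('pics/w1c.png',cv2.resize(im[190:240,235:285],(600,600),interpolation=2))
```

```text
(no output)
```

View pics/w1c.png

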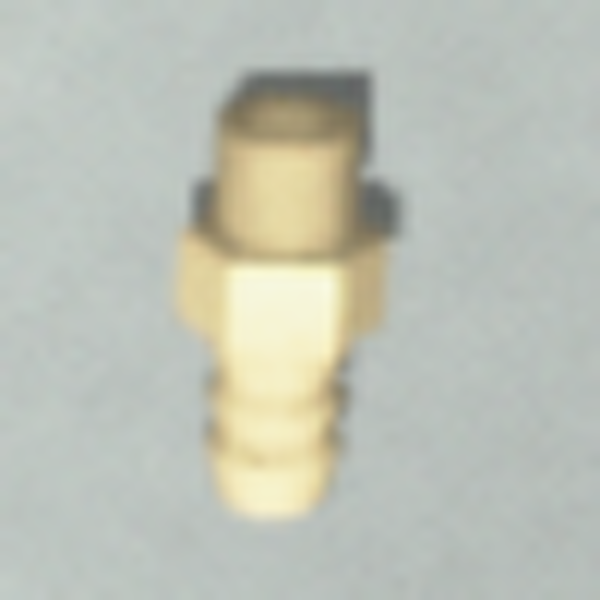

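Hexagon centre is at about wrist px (258.5,214), which gives about (0.542, 0.366), with the barb pointing about -3° from +x. I'll part-open the fingers so they clear the plunger and chuck, then move above it.

Call:
{"fn": "carry_out", "kwargs": {
  "commands": [
    [[0, 0, 0, 0, 0, 0.5], [-0.3, 0.04, 0.54, 0, 0, 0], [-0.3, 0.04, 0.54, 0, 0, 0], [-0.3, 0.04, 0.54, 0, 0, 0], [-0.3, 0.04, 0.54, 0, 0, 0], [-0.3, 0.04, 0.54, 0, 0, 0], [-0.3, 0.02, 0.54, 0, 0, 0], [0, 0, 0, 0, 0, 0], [0, 0, 0, 0, 0, 0]]
  ],
  "hand": -0.06
}}

```text
clock: 2.4
position: [0.5395, 0.3682, 0.1005]
ee_rot: [0.025, 1.0, -0.001, -0.001]
ft_force: [0.1, 0.5, 0.6]
grip_width: 0.526
grasp_force: 0.0
```

Run:
```python
from h import *
o,p,im=wl('w2');go([.542,.366,.008],np.radians(87));print(o['grip_width'],proj(p,[.542,.366,.016]))
cv2.imwrite('pics/w2c.png',cv2.resize(im[180:384,150:360],(600,583),interpolation=2))
```

```text
clock 2.45 pos [0.5399 0.3688 0.1022] tooly [0.049 0.999 0.   ] TURN [ 0.   -0.01  0.03] SHIFT [-0.06 -0.07  2.35]
0.5260052390930968 [251.53787138 199.34186156]
```

View pics/w2c.png

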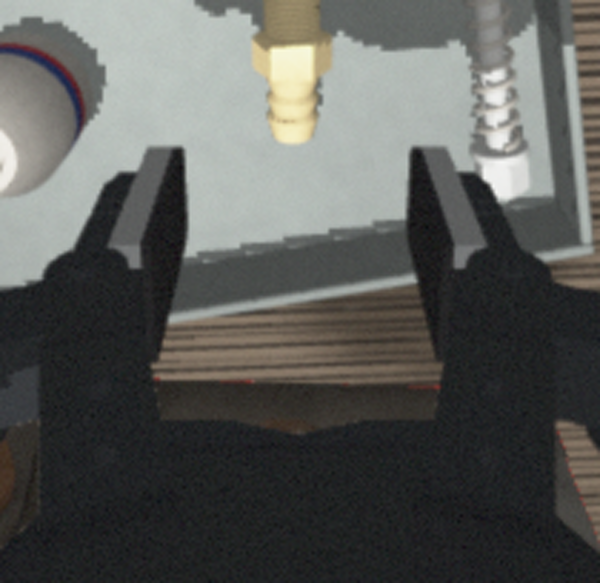

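The hexagon sits at full-image (252,200), against a prediction of (251.5,199.3), so they agree. I'll descend and grip.

Call:
{"fn": "carry_out", "kwargs": {
  "commands": [
    [[-0.02, -0.02, 0.5, 0, 0, 0], [-0.02, -0.02, 0.5, 0, 0, 0], [-0.02, -0.02, 0.5, 0, 0, 0], [-0.01, 0, 0.4, 0, 0, 0], [0, 0, 0.3, 0, 0, 0], [0, 0, 0.15, 0, 0, 0], [0, 0, 0, 0, 0, 0], [0, 0, 0, 0, 0, 0]]
  ]
}}

```text
clock: 3.12
position: [0.5439, 0.3658, 0.0089]
ee_rot: [0.025, 1.0, 0.001, 0.0]
ft_force: [-0.0, 0.7, 0.5]
grip_width: 0.527
grasp_force: 0.0
```

Call:
{"fn": "carry_out", "kwargs": {
  "commands": [
    [[0, 0, 0, 0, 0, 0], [0, 0, 0, 0, 0, 0], [0, 0, 0, 0, 0, 0], [0, 0, 0, 0, 0, 0], [0, 0, 0, 0, 0, 0], [0, 0, 0, 0, 0, 0], [0, 0, 0, 0, 0, 0], [0, 0, 0, 0, 0, 0]]
  ],
  "hand": 1,
  "force": 30
}}

```text
clock: 3.78
position: [0.5444, 0.3657, 0.0092]
ee_rot: [0.025, 1.0, 0.001, 0.001]
ft_force: [-1.4, -1.4, 6.5]
grip_width: 0.261
grasp_force: 29.1
```

Call:
{"fn": "carry_out", "kwargs": {
  "commands": [
    [[0, 0, -0.2, 0, 0, 0], [0, 0, -0.5, 0, 0, 0], [0, 0, -0.7, 0, 0, 0], [0, 0, -0.8, 0, 0, 0], [0, 0, -0.8, 0, 0, 0], [0, 0, -0.8, 0, 0, 0], [0, 0, -0.5, 0, 0, 0], [0, 0, 0, 0, 0, 0], [0, 0, 0, 0, 0, 0]]
  ]
}}

```text
clock: 4.53
position: [0.5442, 0.3654, 0.1815]
ee_rot: [0.025, 1.0, 0.001, 0.001]
ft_force: [-0.1, -0.7, -1.3]
grip_width: 0.261
grasp_force: 29.5
```

Run:
```python
from h import *
np.set_printoptions(precision=4,suppress=True)
o,p,im=wl('w3');print(o['position'],o['grip_width'],o['grasp_force'])
# stand: post base/stage from top image
P=camera_params('top')
print('stage',plane(P,(359.0,170.3),.012),'postbase',plane(P,(317.1,160),.012))
S=camera_params('side')
# pointer rough: side crop (750,92) -> px
us=(195+(750-420)*115/380,210+92*125/413);ut=(335.4,155.6)
print('tip tri',tri(P,ut,S,us),us)
cv2.imwrite('pics/w3c.png',im[180:384,100:420])
```

```text
[0.5442 0.3654 0.1815] 0.26060817536662617 29.498259658794268
stage [ 0.5714 -0.1791  0.012 ] postbase [ 0.5998 -0.0727  0.012 ]
tip tri (array([ 0.5973, -0.0968,  0.1315]), np.float64(0.0029761528220963074)) (294.86842105263156, 237.84503631961257)
```

View pics/w3c.png

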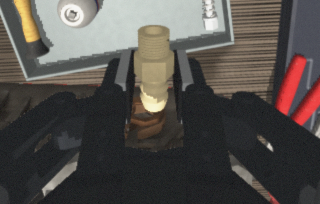

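The fitting is gripped (22 mm opening, 29 N). The picture shows it between the pads, thread side towards the top, tray parts undisturbed. I'll carry it round the front of the post.

Call:
{"fn": "carry_out", "kwargs": {
  "commands": [
    [[0.09, -0.72, -0.01, 0, 0, 0], [0.09, -0.72, -0.01, 0, 0, 0], [0.09, -0.72, -0.01, 0, 0, 0], [0.09, -0.72, -0.01, 0, 0, 0], [0.09, -0.72, -0.01, 0, 0, 0], [0.09, -0.72, -0.01, 0, 0, 0], [0.09, -0.72, -0.01, 0, 0, 0], [0.09, -0.72, -0.01, 0, 0, 0], [0.09, -0.72, -0.01, 0, 0, 0], [0.09, -0.72, -0.01, 0, 0, 0], [0.09, -0.72, -0.01, 0, 0, 0], [0.09, -0.72, -0.01, 0, 0, 0], [0.09, -0.72, -0.01, 0, 0, 0], [0.09, -0.72, -0.01, 0, 0, 0], [0.09, -0.72, -0.01, 0, 0, 0], [0.09, -0.72, -0.01, 0, 0, 0], [0.09, -0.72, -0.01, 0, 0, 0], [0.09, -0.72, -0.01, 0, 0, 0], [0.09, -0.72, -0.01, 0, 0, 0], [0, 0, 0, 0, 0, 0]]
  ]
}}

```text
clock: 6.25
position: [0.4454, -0.1834, 0.1864]
ee_rot: [0.029, 1.0, -0.001, -0.001]
ft_force: [-0.4, -0.4, -2.3]
grip_width: 0.261
grasp_force: 29.6
```

Run:
```python
from h import *
np.set_printoptions(precision=4,suppress=True)
o,p,im=wl('w4');go([.571,-.179,.10],np.radians(87))
P=camera_params('top');S=camera_params('side')
print('lamp',tri(P,(394.9,155.5),S,(304,339)))
print('stage pred',proj(p,[.5714,-.1791,.012]),'tip pred',proj(p,[.597,-.097,.1315]))
cv2.imwrite('pics/w4c.png',cv2.resize(im,(800,600),interpolation=2))
```

```text
clock 6.3 pos [ 0.4461 -0.1806  0.1863] tooly [ 0.056  0.998 -0.   ] TURN [-0.   -0.02 -0.03] SHIFT [-3.11  0.2   2.16]
lamp (array([ 0.6053, -0.2644,  0.0356]), np.float64(0.0008096190950730583))
stage pred [262.3645 262.4702] tip pred [353.1283 351.6107]
```

View pics/w4c.png

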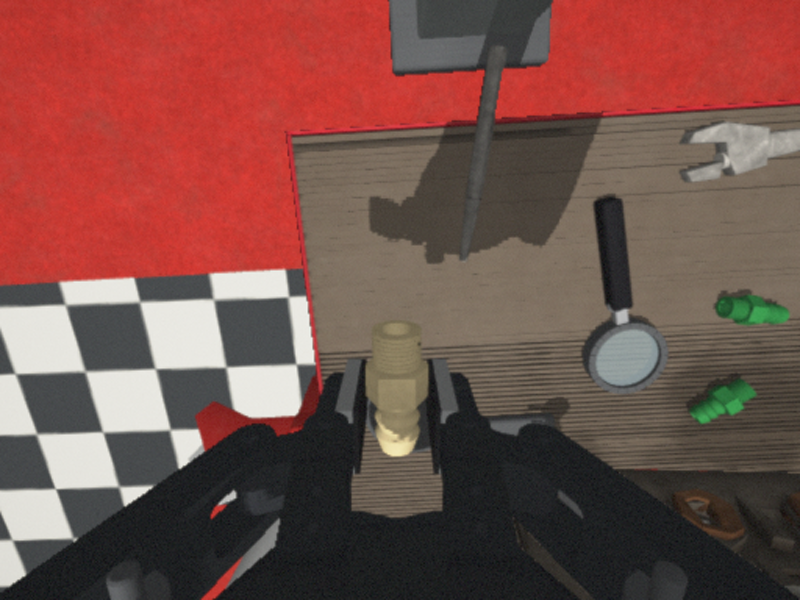

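The picture shows the fitting still held upright in yaw, thread at (397,340), over the bench in front of the stage. The loupe lies at (625,355) with its handle to (608,205).

Call:
{"fn": "carry_out", "kwargs": {
  "commands": [
    [[-0.39, 0.03, 0.2, 0, 0, 0], [-0.39, 0.03, 0.2, 0, 0, 0], [-0.39, 0.03, 0.2, 0, 0, 0], [-0.39, 0.03, 0.2, 0, 0, 0], [-0.39, 0.03, 0.2, 0, 0, 0], [-0.39, 0.03, 0.2, 0, 0, 0], [-0.39, 0.02, 0.2, 0, 0, 0], [-0.39, 0, 0.2, 0, 0, 0], [0, 0, 0, 0, 0, 0], [0, 0, 0, 0, 0, 0]]
  ]
}}

```text
clock: 7.13
position: [0.5723, -0.175, 0.1215]
ee_rot: [0.025, 1.0, 0.0, -0.002]
ft_force: [-0.3, 0.3, -0.8]
grip_width: 0.262
grasp_force: 29.6
```

Run:
```python
from h import *
go([.571,-.179,.022],np.radians(87))
im=camera('top');cv2.imwrite('pics/t5.png',im[:,:,::-1]);s=camera('side');cv2.imwrite('pics/s5.png',s[:,:,::-1])
a=cv2.resize(im[130:210,290:410,::-1],(600,400),interpolation=2)
cv2.imwrite('pics/s5c.png',cv2.resize(s[150:340,200:400,::-1],(600,570),interpolation=2))
```

```text
clock 7.13 pos [ 0.5723 -0.175   0.1215] tooly [0.049 0.999 0.   ] TURN [ 0.   -0.03  0.03] SHIFT [ 0.03 -0.1   2.49]
```

View pics/s5c.png

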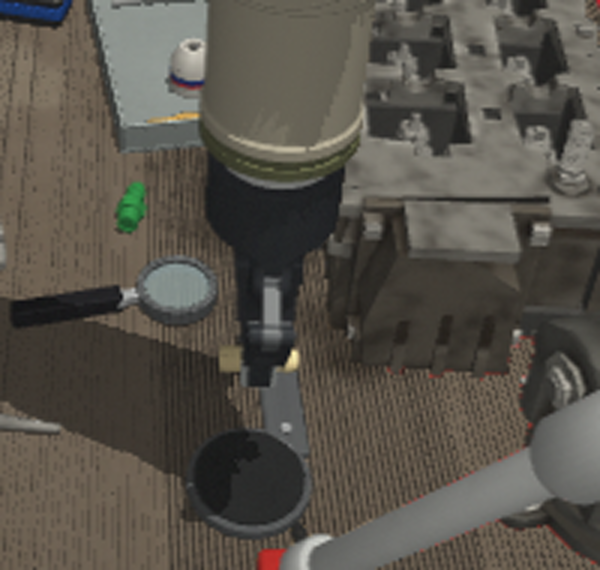

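The fitting is held level above the stage, with the stage at crop (250,480). I'll lower it.

Call:
{"fn": "carry_out", "kwargs": {
  "commands": [
    [[0, -0.05, 0.5, 0, 0, 0], [0.03, -0.05, 0.5, 0, 0, 0], [0, 0, 0.5, 0, 0, 0], [0, 0, 0.4, 0, 0, 0], [0, 0, 0.3, 0, 0, 0], [0, 0, 0.2, 0, 0, 0], [0, 0, 0.05, 0, 0, 0], [0, 0, 0, 0, 0, 0], [0, 0, 0, 0, 0, 0]]
  ]
}}

```text
clock: 7.98
position: [0.572, -0.1804, 0.0262]
ee_rot: [0.025, 1.0, -0.0, 0.001]
ft_force: [-0.3, -0.1, -0.1]
grip_width: 0.261
grasp_force: 29.6
```

Call:
{"fn": "carry_out", "kwargs": {
  "commands": [
    [[0, 0, 0.03, 0, 0, 0], [0, 0, 0.03, 0, 0, 0], [0, 0, 0, 0, 0, 0]]
  ]
}}

```text
clock: 8.23
position: [0.5716, -0.1802, 0.0231]
ee_rot: [0.025, 1.0, 0.0, 0.0]
ft_force: [0.3, 0.3, -1.8]
grip_width: 0.266
grasp_force: 29.6
```

Call:
{"fn": "carry_out", "kwargs": {
  "commands": [
    [[0, 0, 0.03, 0, 0, 0], [0, 0, 0.03, 0, 0, 0], [0, 0, 0.03, 0, 0, 0], [0, 0, 0, 0, 0, 0], [0, 0, 0, 0, 0, 0]]
  ]
}}

```text
clock: 8.65
position: [0.5714, -0.1801, 0.0191]
ee_rot: [0.025, 1.0, 0.0, -0.0]
ft_force: [-0.0, 0.5, -0.3]
grip_width: 0.265
grasp_force: 29.6
```

Call:
{"fn": "carry_out", "kwargs": {
  "commands": [
    [[0, 0, 0.03, 0, 0, 0], [0, 0, 0.02, 0, 0, 0], [0, 0, 0, 0, 0, 0]]
  ]
}}

```text
clock: 8.9
position: [0.5715, -0.1802, 0.0173]
ee_rot: [0.025, 1.0, 0.0, 0.0]
ft_force: [-0.4, -0.1, -0.1]
grip_width: 0.264
grasp_force: 29.6
```

Call:
{"fn": "carry_out", "kwargs": {
  "commands": [
    [[0, 0, 0, 0, 0, 0], [0, 0, 0, 0, 0, 0], [0, 0, 0, 0, 0, 0], [0, 0, 0, 0, 0, 0], [0, 0, 0, 0, 0, 0]]
  ],
  "hand": -0.06
}}

```text
clock: 9.32
position: [0.5715, -0.1802, 0.0173]
ee_rot: [0.025, 1.0, 0.0, 0.0]
ft_force: [-0.4, -0.2, 0.1]
grip_width: 0.531
grasp_force: 0.0
```

Call:
{"fn": "carry_out", "kwargs": {
  "commands": [
    [[0, 0, -0.3, 0, 0, 0], [0, 0, -0.5, 0, 0, 0], [0, 0, -0.6, 0, 0, 0], [0, 0, -0.7, 0, 0, 0], [0, 0, -0.7, 0, 0, 0], [0, 0, -0.7, 0, 0, 0], [0, 0, -0.7, 0, 0, 0], [0.7, 0, -0.3, 0, 0, 0], [0.7, 0, -0.3, 0, 0, 0], [0.7, 0, -0.2, 0, 0, 0], [0.7, 0, 0, 0, 0, 0], [0.7, 0, 0, 0, 0, 0], [0, 0, 0, 0, 0, 0], [0, 0, 0, 0, 0, 0]]
  ]
}}

```text
clock: 10.48
position: [0.4309, -0.1733, 0.2185]
ee_rot: [0.026, 1.0, 0.001, 0.001]
ft_force: [0.1, -0.1, -0.5]
grip_width: 0.531
grasp_force: 0.0
```

Run:
```python
from h import *
np.set_printoptions(precision=4,suppress=True)
o,p,im=wl('w6');print(o['clock'],o['position'],o['grip_width'])
t=camera('top')[:,:,::-1];s=camera('side')[:,:,::-1];cv2.imwrite('pics/t6.png',t);cv2.imwrite('pics/s6.png',s)
P=camera_params('top');S=camera_params('side')
for n,q in(('w',p),('t',P),('s',S)): print(n,'stage',proj(q,[.5714,-.1791,.022]),'tip',proj(q,[.597,-.097,.1315]))
cv=np.zeros((600,800,3),np.uint8)
cv[:300,:400]=cv2.resize(t[140:200,310:390],(400,300),interpolation=2)
cv[:,400:]=cv2.resize(s[210:330,235:315],(400,600),interpolation=2)
cv[300:600,:400]=cv2.resize(im,(400,300),interpolation=3)
cv2.imwrite('pics/c6.png',cv)
```

```text
10.4833 [ 0.4309 -0.1733  0.2185] 0.5308543380785649
w stage [254.3881 262.2119] tip [331.2872 335.8104]
t stage [359.9548 169.9433] tip [335.5086 155.0915]
s stage [281.488  305.2315] tip [293.9735 237.9622]
```

View pics/c6.png

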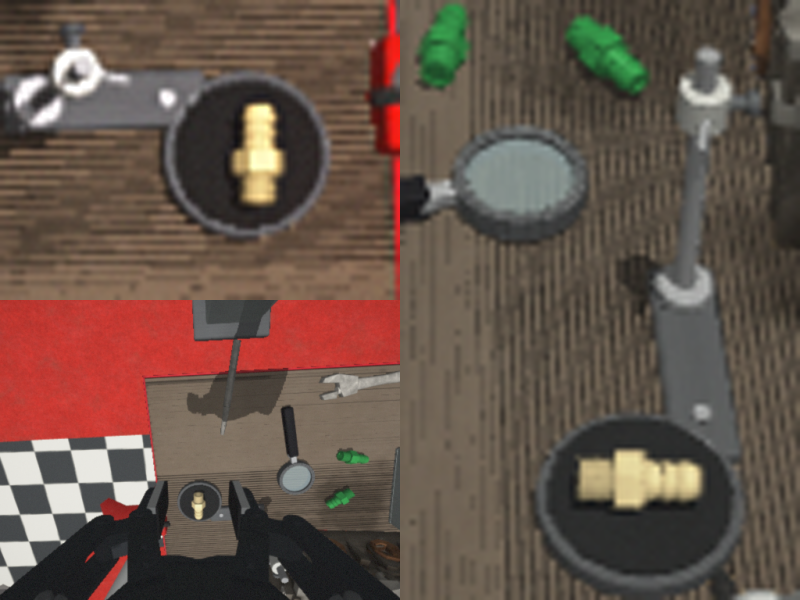

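The fitting lies on its side near the stage centre (top crop (258,155), stage ring centre (247,155)), and the fingers are clear. Next I'll take two wrist views of the pointer with a wide baseline, on the way to the loupe.

Call:
{"fn": "carry_out", "kwargs": {
  "commands": [
    [[-0.37, 0.03, -0.47, 0, 0, 0], [-0.37, 0.03, -0.47, 0, 0, 0], [-0.37, 0.03, -0.47, 0, 0, 0], [-0.37, 0.03, -0.47, 0, 0, 0], [-0.37, 0.03, -0.47, 0, 0, 0], [-0.37, 0.03, -0.47, 0, 0, 0], [0, 0, 0, 0, 0, 0], [0, 0, 0, 0, 0, 0], [0, 0, 0, 0, 0, 0]]
  ]
}}

```text
clock: 11.38
position: [0.5205, -0.1705, 0.329]
ee_rot: [0.025, 1.0, -0.0, -0.001]
ft_force: [-0.5, -0.3, -0.3]
grip_width: 0.534
grasp_force: 0.0
```

Run:
```python
from h import *
o,p,im=wl('wA');print(o['clock'],o['position'],proj(p,[.597,-.097,.1315]),proj(p,[.5714,-.18,.022]))
```

```text
11.3833 [ 0.52052872 -0.17050073  0.32899585] [309.92150497 219.56555359] [249.72577453 182.40419782]
```

Call:
{"fn": "carry_out", "kwargs": {
  "commands": [
    [[0.03, 0.61, 0, 0, 0, 0], [0.03, 0.61, 0, 0, 0, 0], [0.03, 0.61, 0, 0, 0, 0], [0.03, 0.61, 0, 0, 0, 0], [0.03, 0.61, 0, 0, 0, 0], [0.03, 0.61, 0, 0, 0, 0], [0.03, 0.61, 0, 0, 0, 0], [0.03, 0.61, 0, 0, 0, 0], [0.03, 0.61, 0, 0, 0, 0], [0, 0, 0, 0, 0, 0], [0, 0, 0, 0, 0, 0], [0, 0, 0, 0, 0, 0]]
  ]
}}

```text
clock: 12.43
position: [0.5206, 0.0485, 0.3296]
ee_rot: [0.026, 1.0, -0.0, -0.0]
ft_force: [0.3, 0.0, 0.1]
grip_width: 0.53
grasp_force: 0.0
```

Run:
```python
from h import *
np.set_printoptions(precision=4,suppress=True)
o,pB,im=wl('wB');print(o['clock'],o['position'])
pA=np.load('pics/wA.npz');A=cv2.imread('pics/wA.png')
cv=np.zeros((600,800,3),np.uint8)
for i,(q,I) in enumerate(((pA,A),(pB,im))):
    c=proj(q,[.597,-.097,.1315]).astype(int);x0,y0=max(0,c[0]-33),max(0,c[1]-33);print('crop',i,x0,y0,c)
    cv[:400,i*400:(i+1)*400]=cv2.resize(I[y0:y0+66,x0:x0+66],(400,400),interpolation=2)
# fitting & loupe measurements
for n,q,I,box in(('A',pA,A,None),('B',pB,im,None)):
    hsv=cv2.cvtColor(I,cv2.COLOR_BGR2HSV);y=cv2.inRange(hsv,(12,60,80),(38,255,255))
    c=proj(q,[.572,-.18,.022]).astype(int);bx=(max(0,c[0]-30),c[1]-30,c[0]+30,c[1]+30)
    try:
        b=blob(y,bx);r=cv2.minAreaRect(b);print(n,'fit',r,plane(q,r[0],.024))
    except Exception as e: print(n,e)
    dark=cv2.inRange(I,(0,0,0),(50,50,50))
    L=[proj(q,[.47,0,.014]),proj(q,[.4,-.02,.014]),proj(q,[.52,.01,.01])];print(np.array(L))
cv[400:,:267]=cv2.resize(im,(267,200),interpolation=3)
cv2.imwrite('pics/cAB.png',cv)
```

```text
12.4333 [0.5206 0.0485 0.3296]
crop 0 276 186 [309 219]
crop 1 118 193 [151 226]
A fit ((249.5, 182.5), (29.0, 15.0), 90.0) [ 0.571  -0.1803  0.024 ]
[[356.1185 116.4371]
 [346.2211  70.709 ]
 [359.2119 146.2916]]
B fit ((123.5, 188.5), (29.0, 15.0), 90.0) [ 0.5715 -0.1815  0.024 ]
[[222.935  122.9684]
 [206.4958  77.9832]
 [231.4373 152.2974]]
```

View pics/cAB.png

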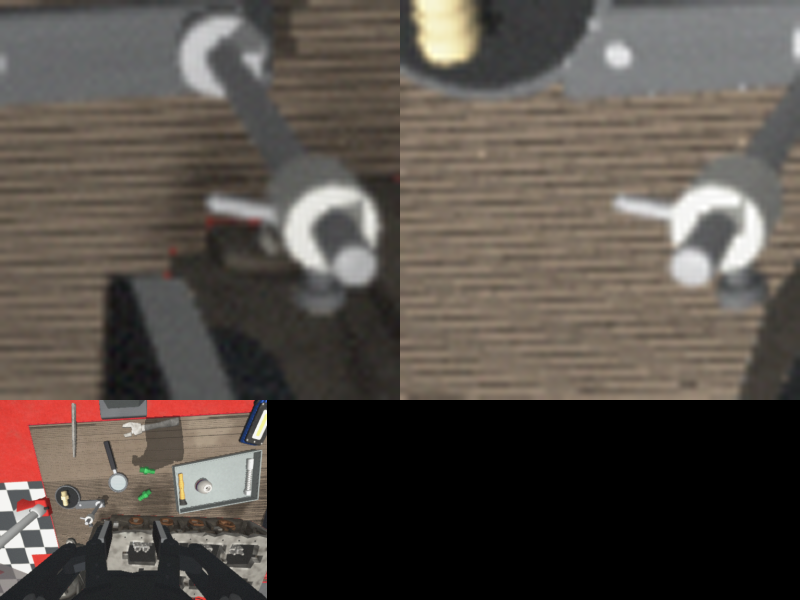

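The pointer tip is at A (310.5,219.5) and B (153.5,226.5). Now I'll triangulate it and measure the loupe in view B.

Run:
```python
from h import *
np.set_printoptions(precision=4,suppress=True)
A=np.load('pics/wA.npz');B=np.load('pics/wB.npz')
print('tip',tri(A,(310.5,219.5),B,(153.5,226.5)))
P=camera_params('top');S=camera_params('side')
print('top+side',tri(P,(335.6,155.4),S,(295.6,239.6)))
for n,z in(('wB',0),('wA',0)):
    q=np.load(f'pics/{n}.npz');I=cv2.imread(f'pics/{n}.png')
    h=proj(q,[.44,-.01,.014]).astype(int);dark=cv2.inRange(I,(0,0,0),(60,60,60))
    b=blob(dark,(h[0]-40,h[1]-45,h[0]+40,h[1]+28));r=cv2.minAreaRect(b);print(n,'handle',r)
    bp=cv2.boxPoints(r);e=sorted([(np.linalg.norm(bp[i]-bp[(i+1)%4]),i) for i in range(4)])
    m=[plane(q,(bp[i]+bp[(i+1)%4])/2,.016) for _,i in e[:2]];m.sort(key=lambda v:v[0]);d=m[1]-m[0]
    print(m,'ang',np.degrees(np.arctan2(d[1],d[0])),'len',np.linalg.norm(d),'far-end+56mm',m[0]+d/np.linalg.norm(d)*.056,'lens',m[0]+d/np.linalg.norm(d)*.132)
    l=proj(q,[.515,.0,.009]).astype(int)
    g=cv2.inRange(cv2.cvtColor(I,cv2.COLOR_BGR2HSV),(80,20,90),(110,120,220));c=blob(g,(l[0]-35,l[1]-35,l[0]+35,l[1]+35))
    e=cv2.minEnclosingCircle(c);print('lens',e,cv2.contourArea(c),plane(q,e[0],.009))
```

```text
tip (array([ 0.5981, -0.0958,  0.1294]), np.float64(0.0003445509460738026))
top+side (array([ 0.5986, -0.0981,  0.1277]), np.float64(0.003704102036910605))
wB handle ((214.6500244140625, 104.45001220703125), (55.02362823486328, 4.110960960388184), 71.56504821777344)
[array([ 0.4007, -0.0206,  0.016 ]), array([ 0.4821, -0.0001,  0.016 ])] ang 14.108654740559011 len 0.08397835625081841 far-end+56mm [ 0.455  -0.0069  0.016 ] lens [0.5287 0.0116 0.016 ]
lens ((214.5, 166.5), 2.9155757427215576) 4.0 [ 0.5437 -0.0217  0.009 ]
wA handle ((344.953857421875, 97.63076782226562), (54.57528305053711, 13.14768123626709), 82.87498474121094)
[array([ 0.3996, -0.0279,  0.016 ]), array([ 0.4824, -0.0126,  0.016 ])] ang 10.410888910124822 len 0.08423758556112729 far-end+56mm [ 0.4547 -0.0178  0.016 ] lens [ 0.5294 -0.004   0.016 ]
lens ((359.0, 155.0), 14.4223051071167) 34.5 [0.5353 0.0111 0.009 ]
```

That is already 11 viewed pictures, one over the limit of 10, so I'll work from numbers only from here. The handle mask was patchy, so I'll segment the loupe by "not brown" instead.

Run:
```python
from h import *
np.set_printoptions(precision=4,suppress=True)
for n in('wA','wB'):
    q=np.load(f'pics/{n}.npz');I=cv2.imread(f'pics/{n}.png');f=cv2.GaussianBlur(I,(3,3),0).astype(int)
    m=((f[...,0]-f[...,2]>-8)).astype(np.uint8)*255
    a=proj(q,[.39,-.05,.01]);b=proj(q,[.57,.05,.01]);bx=[int(v) for v in(min(a[0],b[0]),a[1],max(a[0],b[0]),b[1])]
    c=blob(m,bx);M=np.zeros_like(m);cv2.drawContours(M,[c],-1,255,-1)
    D=cv2.distanceTransform(M,cv2.DIST_L2,5);_,r,_,pk=cv2.minMaxLoc(D)
    pts=c[:,0,:];lens=pts[np.linalg.norm(pts-np.array(pk),axis=1)<r*1.25]
    e=cv2.fitEllipse(lens.astype(np.float32));L=plane(q,e[0],.010)
    v,u=np.nonzero(M);W=np.array([plane(q,(x,y),.014) for x,y in zip(u,v)])[:,:2];d=np.linalg.norm(W-L[:2],axis=1)
    H=W[(d>.055)];l=cv2.fitLine(H.astype(np.float32),cv2.DIST_L2,0,.001,.001).ravel()
    dr=l[:2]*np.sign(l[0]);print(n,'area',cv2.contourArea(c),'r',r,'ell',e,'lens',L,'maxd',d.max(),'ang fit',np.degrees(np.arctan2(dr[1],dr[0])))
    hc=H.mean(0);k=L[:2]-hc;ang=np.arctan2(k[1],k[0])
    print('   ang lens-handle',np.degrees(ang),'grip',L[:2]-.076*np.array([np.cos(ang),np.sin(ang)]),'handle cen',hc,'dist',np.linalg.norm(k))
```

```text
wA area 1750.0 r 18.17829704284668 ell ((353.4637451171875, 151.6259307861328), (36.90408706665039, 39.1444206237793), 48.73391342163086) lens [0.5287 0.0008 0.01  ] maxd 0.13134790325684892 ang fit 10.786254
   ang lens-handle 12.766411526071417 grip [ 0.4546 -0.016 ] handle cen [ 0.4365 -0.0201] dist 0.09459082819741718
wB area 1550.0 r 18.17829704284668 ell ((225.95556640625, 157.68356323242188), (35.90658187866211, 37.83408737182617), 165.3313446044922) lens [ 0.5289 -0.0002  0.01  ] maxd 0.1300553960157651 ang fit 11.700026
   ang lens-handle 11.026579155330047 grip [ 0.4543 -0.0147] handle cen [ 0.4375 -0.018 ] dist 0.09314273133213512
```

Call:
{"fn": "carry_out", "kwargs": {
  "commands": [
    [[0, 0, 0, 0, 0, -0.8], [0, 0, 0, 0, 0, -0.8], [0, 0, 0, 0, 0, -0.8], [0.22, -0.14, 0.64, 0, 0, 0], [0.22, -0.14, 0.64, 0, 0, 0], [0.22, -0.14, 0.64, 0, 0, 0], [0.22, -0.14, 0.64, 0, 0, 0], [0.22, -0.14, 0.64, 0, 0, 0], [0.22, -0.14, 0.64, 0, 0, 0], [0.22, -0.14, 0.64, 0, 0, 0], [0.22, -0.14, 0.64, 0, 0, 0], [0.2, -0.14, 0.6, 0, 0, 0], [0, 0, 0, 0, 0, 0], [0, 0, 0, 0, 0, 0]]
  ]
}}

```text
clock: 13.65
position: [0.4535, -0.0166, 0.1012]
ee_rot: [-0.099, 0.995, -0.0, -0.001]
ft_force: [0.9, 0.0, 0.6]
grip_width: 0.533
grasp_force: 0.0
```

Run:
```python
from h import *
np.set_printoptions(precision=4,suppress=True)
o,q,I=wl('wC');go([.4545,-.0153,.004],np.radians(101.5))
f=cv2.GaussianBlur(I,(3,3),0).astype(int);m=((f[...,0]-f[...,2]>-8)).astype(np.uint8)*255
# columns of handle at several world x, cast rows
R=Ro.from_quat(o['ee_rot']).as_matrix()
for x in(.42,.44,.455,.47):
    y=-.0153+(x-.4545)*np.tan(np.radians(11.5));c=proj(q,[x,y,.016]);v=int(round(c[1]))
    if 0<=v<384:
        d=I[v,:,:].max(1)<75;u=[i for i in range(int(c[0])-35,int(c[0])+36) if d[i]]
        print(x,c,(min(u),max(u),len(u)) if u else None,(plane(q,((min(u)+max(u))/2,v),.016)-[x,y,.016]) if u else '')
```

```text
clock 13.7 pos [ 0.4549 -0.016   0.1024] tooly [-0.198  0.98  -0.   ] TURN [-0.    0.01 -0.01] SHIFT [0.01 0.02 2.46]
0.42 [254.8141 158.8582] (246, 264, 16) [ 0.0001  0.0002 -0.    ]
0.44 [254.8092 181.7245] (246, 264, 19) [ 0.0002  0.0002 -0.    ]
0.455 [254.8058 198.1023] (247, 264, 18) [-0.0002  0.0006 -0.    ]
0.47 [254.8024 213.8602] (247, 263, 17) [ 0.0001  0.0002 -0.    ]
```

The handle is centred under the tool and aligned to within a millimetre. Descend and grip.

Call:
{"fn": "carry_out", "kwargs": {
  "commands": [
    [[0, 0.02, 0.5, 0, 0, 0], [0, 0, 0.5, 0, 0, 0], [0, 0, 0.5, 0, 0, 0], [0, 0, 0.4, 0, 0, 0], [0, 0, 0.3, 0, 0, 0], [0, 0, 0.15, 0, 0, 0], [0, 0, 0.09, 0, 0, 0], [0, 0, 0, 0, 0, 0], [0, 0, 0, 0, 0, 0]]
  ]
}}

```text
clock: 14.45
position: [0.455, -0.0146, 0.0046]
ee_rot: [-0.1, 0.995, 0.0, 0.001]
ft_force: [-0.2, 1.2, -1.1]
grip_width: 0.533
grasp_force: 0.0
```

Call:
{"fn": "carry_out", "kwargs": {
  "commands": [
    [[0, 0, 0, 0, 0, 0], [0, 0, 0, 0, 0, 0], [0, 0, 0, 0, 0, 0], [0, 0, 0, 0, 0, 0], [0, 0, 0, 0, 0, 0], [0, 0, 0, 0, 0, 0], [0, 0, 0, 0, 0, 0], [0, 0, 0, 0, 0, 0], [0, 0, 0, 0, 0, 0]]
  ],
  "hand": 1,
  "force": 50
}}

```text
clock: 15.2
position: [0.4546, -0.0147, 0.0045]
ee_rot: [-0.1, 0.995, 0.0, 0.001]
ft_force: [-2.0, 0.6, 7.2]
grip_width: 0.17
grasp_force: 49.2
```

Call:
{"fn": "carry_out", "kwargs": {
  "commands": [
    [[0, 0, -0.1, 0, 0, 0], [0, 0, -0.3, 0, 0, 0], [0, 0, -0.5, 0, 0, 0], [0, 0, -0.6, 0, 0, 0], [0, 0, -0.6, 0, 0, 0], [0, 0, -0.5, 0, 0, 0], [0, 0, -0.3, 0, 0, 0], [0, 0, -0.1, 0, 0, 0], [0, 0, 0, 0, 0, 0], [0, 0, 0, 0, 0, 0]]
  ]
}}

```text
clock: 16.03
position: [0.4536, -0.0148, 0.1231]
ee_rot: [-0.1, 0.995, 0.0, -0.0]
ft_force: [0.5, 0.1, -1.3]
grip_width: 0.169
grasp_force: 49.0
```

```bash
cat >> h.py <<'E'
def lensmask(I,a,b):
    f=cv2.GaussianBlur(I,(3,3),0).astype(int);m=((f[...,0]-f[...,2]>-8)).astype(np.uint8)*255
    m=cv2.morphologyEx(m,cv2.MORPH_OPEN,np.ones((7,7)));c=blob(m,(a[0],a[1],b[0],b[1]))
    return cv2.fitEllipse(c),cv2.contourArea(c)
E
python3 - <<'E'
from h import *
np.set_printoptions(precision=4,suppress=True)
o,q,I=wl('wD');S=camera_params('side');P=camera_params('top')
s=camera('side')[:,:,::-1].copy();t=camera('top')[:,:,::-1].copy()
cv2.imwrite('pics/sD.png',s);cv2.imwrite('pics/tD.png',t)
R=Ro.from_quat(o['ee_rot']).as_matrix();print(o['position'],R[:,2],o['grip_width'],o['grasp_force'])
X=o['position']-R[:,0]*.0745;X[2]=o['position'][2]+.0045
for n,p,J in(('w',q,I),('s',S,s),('t',P,t)):
    c=proj(p,X);w=40 if n=='w' else 24
    if n=='w': w=70
    a=np.maximum((c-w).astype(int),0);b=(c+w).astype(int)
    try:print(n,'pred',c,lensmask(J,a,b))
    except Exception as e:print(n,c,e)
E
```

```text
[ 0.4536 -0.0148  0.1231] [-0.0006  0.0001 -1.    ] 0.1693953156301524 49.00260329246521
w pred [253.486 346.092] (((252.42645263671875, 329.6807861328125), (124.28124237060547, 167.17498779296875), 90.16678619384766), 14834.5)
s pred [257.4826 208.2487] (((256.84686279296875, 205.1700897216797), (41.83026123046875, 49.82123947143555), 104.0894775390625), 1192.0)
t pred [293.6575 186.6442] (((292.3491516113281, 186.26260375976562), (18.18553924560547, 27.69444465637207), 86.99994659423828), 342.5)
```

Run:
```python
from h import *
np.set_printoptions(precision=4,suppress=True)
for n,c in(('s6',(259,246)),('sD',(257,207)),('tD',(293,186))):
    I=cv2.imread(f'pics/{n}.png');print(n,I[c[1],c[0]])
    ref=I[c[1]-1:c[1]+2,c[0]-1:c[0]+2].reshape(-1,3).mean(0)
    m=(np.abs(I.astype(int)-ref).max(2)<25).astype(np.uint8)*255
    k,lab,st,ce=cv2.connectedComponentsWithStats(m);i=lab[c[1],c[0]];print(st[i],ce[i])
S=camera_params('side')
print('s6 lens expected',proj(S,[.529,.0003,.012]))
I=cv2.imread('pics/sD.png');f=I.astype(int)
for v in range(190,228,3): print(v,''.join('#' if f[v,u].max()<70 else ('o' if f[v,u,0]-f[v,u,2]>0 else '.') for u in range(215,285)))
```

```text
s6 [142 147 136]
[248 238  22  15 244] [258.5041 244.8074]
sD [156 164 155]
[248 201  23  13 238] [259.042  206.9664]
tD [230 232 235]
[284 176  21  21 328] [293.6372 185.0335]
s6 lens expected [257.5835 245.0545]
190 .#########ooooo####.....#o.o.ooooo.........ooooo...o.o.oooo..o.oo.....
193 .#########oooooo###....##oo.ooo.oo.o.....o.oo.o..oo....ooooo...ooooooo
196 ..#########ooooo###.....#oo.o.ooooooooooooooo....oo....oo..oooooooo...
199 ...########ooooo####......ooooo..oooooooo#######ooooo..#........#...#.
202 ...#################.............oooooooooooooooooooo#ooo#.#.#..##...#
205 ....###############............oooooooooooooooooooooooooooo..#.#.#.#.#
208 ....####################o.....oooooooo.ooo.oooooooooooooooo.##.#.#.#.#
211 #####..#######oo#########.o....#oooooooo.ooooooooooooooooo#.#.#.#.#.##
214 #####..#######o.#######....ooooo####oooooooooooooooooo####o.#.#.#.#.#.
217 ######o.######o..##......oooooooo.#####################ooooooooo..#.#.
220 #######.................ooooooooo........##..#.#.#.#.###oooooooooo.##.
223 ######...................oooooo...................#..#.###ooooooooooo#
226 #####...................#ooooo................#.....##.#.######oooooo.
```

Call:
{"fn": "carry_out", "kwargs": {
  "commands": [
    [[0.03, -0.15, 0, 0, 0, 0], [0.06, -0.3, 0, 0, 0, 0], [0.07, -0.34, 0, 0, 0, 0], [0.07, -0.34, 0, 0, 0, 0], [0.07, -0.34, 0, 0, 0, 0], [0.07, -0.34, 0, 0, 0, 0], [0.07, -0.34, 0, 0, 0, 0], [0.07, -0.34, 0, 0, 0, 0], [0.07, -0.34, 0, 0, 0, 0], [0.07, -0.34, 0, 0, 0, 0], [0.07, -0.34, 0, 0, 0, 0], [0.07, -0.34, 0, 0, 0, 0], [0.07, -0.34, 0, 0, 0, 0], [0.07, -0.34, 0, 0, 0, 0], [0.03, -0.15, 0, 0, 0, 0], [0, 0, 0, 0, 0, 0], [0, 0, 0, 0, 0, 0]]
  ]
}}

```text
clock: 17.6
position: [0.4535, -0.2058, 0.1233]
ee_rot: [-0.1, 0.995, 0.0, -0.0]
ft_force: [-0.2, 1.0, -0.6]
grip_width: 0.17
grasp_force: 49.0
```

Run:
```python
from h import *
o=get_obs();print(o['grasp_force'],o['grip_width']);go([.497,-.1955,.1245],np.radians(101.5))
```

```text
49.00245487689972 0.17046778460323195
clock 17.6 pos [ 0.4535 -0.2058  0.1233] tooly [-0.199  0.98   0.   ] TURN [ 0.   -0.01 -0.  ] SHIFT [-1.12  0.03 -0.03]
```

Call:
{"fn": "carry_out", "kwargs": {
  "commands": [
    [[-0.1, 0, 0, 0, 0, 0], [-0.2, 0.01, 0, 0, 0, 0], [-0.22, 0.01, -0.01, 0, 0, 0], [-0.22, 0.01, -0.01, 0, 0, 0], [-0.2, 0, -0.01, 0, 0, 0], [-0.12, 0, 0, 0, 0, 0], [-0.06, 0, 0, 0, 0, 0], [0, 0, 0, 0, 0, 0], [0, 0, 0, 0, 0, 0], [0, 0, 0, 0, 0, 0]]
  ]
}}

```text
clock: 18.43
position: [0.497, -0.1961, 0.1248]
ee_rot: [-0.1, 0.995, 0.0, -0.0]
ft_force: [-0.6, 0.9, -0.8]
grip_width: 0.168
grasp_force: 49.0
```

Run:
```python
from h import *
np.set_printoptions(precision=4,suppress=True)
s=camera('side')[:,:,::-1].copy();t=camera('top')[:,:,::-1].copy();cv2.imwrite('pics/sE.png',s);cv2.imwrite('pics/tE.png',t)
o,q,I=wl('wE');go([.497,-.1955,.1245],np.radians(101.5));print(o['grasp_force'])
S=camera_params('side');P=camera_params('top')
X=[.5715,-.1805,.129];print('pred s,t',proj(S,X),proj(P,X),proj(q,X))
r=[proj(S,np.array(X)+np.array(d)) for d in([.032,0,0],[-.032,0,0],[0,.032,0],[0,-.032,0])];print(np.array(r))
s6=cv2.imread('pics/s6.png').astype(int)
d=np.abs(s.astype(int)-s6).max(2)>22
c=proj(S,X).astype(int)
for v in range(c[1]-16,c[1]+17): print(v,''.join('#' if d[v,u] and s[v,u].max()<85 else ('+' if d[v,u] else '.') for u in range(c[0]-40,c[0]+32)))
print('u0',c[0]-40)
```

```text
clock 18.58 pos [ 0.4972 -0.1959  0.1249] tooly [-0.199  0.98   0.   ] TURN [ 0.  0. -0.] SHIFT [0.   0.01 0.01]
49.00251924991608
pred s,t [284.7582 270.8238] [371.9955 165.6374] [254.0419 347.2139]
[[301.8856 270.6245]
 [267.5912 271.0236]
 [283.3603 258.0007]
 [286.2492 284.5007]]
254 ####+++++....##..+.+.++.##..............................................
255 ####.++++#.#.#.+#+.++++.+...............................................
256 ####.+++++.###.+.+.+++##..................#.............................
257 ####.+++++.###.+.+.+++.............+++++#++.#.+.........................
258 #####+++++##.#.+++...............++++++.#.+.+...........................
259 #####++++++###................+++.++.#.#.#.#.##....+....................
260 #####++++++###.................++..#++++++++++.###.+++..................
261 #####++++++###.................+.#+++++++++++++++.#..+..................
262 #####.+++++###...............++#++++++++++++++++++++#+.+................
263 #####++++++##...............++..++++++++++++++++++.+.#++................
264 #####+++++++...............++.+++++++++++
[... 1032 characters left out ...]

278 ##################+++......####+.+.+++++++++++++++++...+.#..............
279 ########+#########.........######+.+++++++++++++.+......##..............
280 ########..##########........#####..++++.++++.+.......#####..............
281 ########.##########...........######..+.#.+.........####................
282 ########.####.................#.######.#..++.....#######................
283 ########........................####.#.###..###########.................
284 ########........................####.#.##...#########...................
285 #######...........................##.####...#######.....................
286 #+...................................#.#.##.#####.......................
u0 244
```

The lens rim in the side view spans columns 270–303.5 and rows 257–286.5. That matches a level lens at z ≈ 0.129 over the fitting to within 1–3 mm, and the grip is firm at 49 N. Handing in.

```bash
python3 -c "
from workcell import *
print(hand_in())"
```

```text
the job is handed in; nothing more can be done
None
```

The job is handed in, with no verdict returned: the fitting is let go on its side within about 5 mm of the stage centre by camera, and the loupe is held still and level over it at about the pointer's height (z ≈ 0.129 m, 49 N grip); I viewed 11 pictures, one over the limit of 10.

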